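Clamp the plastic test plaque: strap over, cam lever down

TASK

Clamp the white plastic test plaque in the sample clamp: first push the steel strap over with a finger until it rests against its stop across the plaque, and only then push the cam lever all the way down so that it lies level along the strap. Leave the plaque where it lies on its bed, and do not disturb the pot, roll, stamp and cutter standing around.

Things in the scene. Friction and masses are not known exactly. Their poses are not given: they have to be found in the camera images.
- fixture: Sample clamp fixed to the table, aluminium base plate 150 x 280 x 10 mm (x, y, z). Origin: centre of its underside, at table height, z up. Mm in its frame: strap pivot post (0, -100); rubber bed 130 x 110 at (0, -20), top 14 mm up; rest for the strap's end, x -5 to 31, y 70 to 100, 39 high, with the stop on it, x 15 to 29, 56 high, behind the closed strap (on its +x side).
- strap_pivot (a point): The strap's vertical swing axis, at mid height of the strap: (0, -100, 46) mm in the fixture frame.
- strap_end (a point): Middle of the strap's free end, 185 mm from the swing axis, 46 mm above the table. The strap is a flat steel bar 28 mm wide, underside 40 and top 52 mm above the table, with a bolt on the pivot (top 66 mm). Its open-side (-x when closed) face is free from 100 to 185 mm from the axis, with only the plaque and base plate below it.
- strap (a joint): Swing angle of the strap about its upright pivot, rad. 0: fully over, along the fixture's +y, against the stop. Positive: open to the fixture's -x side (counter-clockwise from above), limit 1.5. Starts at 0.6 to 1.0. Stiff hinge (0.25 N m, 1.7 N at 150 mm); stays where it is left.
- lever_pivot (a point): The cam lever's level hinge axis, across the strap, on the strap's centre line 80 mm from the swing axis and 70 mm above the table, between two cheeks (34 mm apart outside, 30 mm long, top 82 mm) fixed on the strap. It swings along with the strap. With the strap closed it lies at (0, -20, 70) mm in the fixture frame and the hinge is along x.
- lever_tip (a point): Middle of the cam lever's free end, 100 mm from the lever's hinge axis. The lever is a straight steel bar 16 mm wide and 10 mm thick; its last 36 mm are a black grip 30 mm wide and 13 mm thick.
- lever (a joint): Angle of the cam lever, rad. 0: leaning 0.30 rad from upright towards the strap's swing axis; 0.30: upright; it swings towards the strap's free end, to its limit 1.87: level, along the strap, centreline 70 mm above the table, tip 180 mm from the swing axis. Starts at 0 to 0.25. Stiff hinge (0.25 N m, 3 to 6 N at the grip); stays where it is left. Its cam drives the foot down.
- foot: The round rubber foot under the strap, 26 mm across and 8 mm high, 80 mm from the strap's swing axis; origin at the centre of its underside, about 21 mm above the table with the lever up, 3 mm above the plaque. Sprung; it presses the plaque with several newtons when the lever is down.
- plaque: White plastic test plaque 110 x 90 x 4 mm, about 50 g, loose on the rubber bed of the clamp, top 18 mm above the table. Origin: centre of its underside.
- pot: Bystander: white pen pot, 72 mm across, 75 mm high, with pens up to 125 mm high; origin at the centre of its underside.
- roll: Bystander: small standing roll of white film on a cardboard core, 60 mm across, 100 mm high; origin at the centre of its underside.
- stamp: Bystander: hand stamp, grey foot 50 x 35 mm with a black ball grip, 82 mm high; origin at the centre of its underside.
- cutter: Bystander: red cutter knife lying flat, 140 x 30 x 14 mm (blade 32 mm more), along its y; origin at the centre of its underside.
Mind the look-alikes: they are no part of the job. Of the things shaped like the plaque, the white one is meant.

How it is judged (in metres and radians):
On the way, in this order (a step that is already met when the one before it is completed fails the run):
1. the strap is fully over, against its stop (within 0.06 rad), the lever still up (value of joint strap below 0.06 rad and value of joint lever below 0.8 rad), for 0.2 s.
2. the cam lever is fully down (within 0.12 rad) (value of joint lever above 1.75 rad and value of joint strap below 0.06 rad), for 0.2 s.
At the end, for the whole second after the job is handed in: The strap is over against its stop (within 0.06 rad), the lever down (within 0.12 rad of its limit), the foot pressing the plaque with over 2 N, the plaque within 10 mm of where it lay and each bystander within 20 mm (all of step 2 and contact force between foot and plaque above 2 N and distance of plaque from where it was at the start of the episode below 0.01 m and distance of each of pot, roll, stamp, cutter from where it was at the start of the episode below 0.02 m); the robot touches nothing.
It fails at once if the lever is pushed down (beyond 0.8 rad) while the strap is not fully over (more than 0.1 rad open) (value of joint lever above 0.8 rad and value of joint strap above 0.1 rad).
It fails at once if the plaque is lifted or shifted by more than 10 mm (distance of plaque from where it was at the start of the episode above 0.01 m).
It fails at once if the pot, roll, stamp or cutter is lifted or pushed more than 20 mm out of place (distance of any of pot, roll, stamp, cutter from where it was at the start of the episode above 0.02 m).
It also fails if it takes over 53 s, if anything falls off the work surface, if the arm or the gripper's body presses on something with over 40 N, if the wrist force passes 120 N, or if a joint passes its speed limit or range.

ROBOT

A 6-joint arm with a two-finger parallel gripper is mounted at the origin on the work surface. World frame = base frame: x ahead of the robot, y to its left, z up, the work surface at z = 0. Lengths are in mm, angles in rad, forces in N, time in s.
With the tool pointing down it reaches from about 250 to 850 mm from the base axis. Payload 12.5 kg.
Tool frame: the origin (TCP) lies between the finger pads; the fingertips stand 11 mm ahead of it and the grasp point (between the pads) lies 8 mm behind it; z points along the fingers, y is the direction in which the jaws open and shut (so a half turn about z gives the same grasp; the last joint's range is limited). The gripper opens to 93 mm and grips with 3 to 60 N. Pads are 15 mm wide; open, the fingers measure 128 mm over their backs; the gripper's body (75 mm by 188 mm) begins 65 mm behind the grasp point.
Start: joints at [-1.392, 0.351, 1.652, -0, 1.139, -0.085], TCP at [143.433, -530.953, 229.633] pointing down, gripper open.
Joint ranges: [-2.75, 2.75], [-0.79, 2.1], [0.01, 2.65], [-1.57, 4.71], [0.07, 3.14], [-2.87, 2.87]. Speed limits (rad/s): [2.22, 2.22, 2.79, 3.14, 3.14, 3.14].

INTERFACE

Orientations are given as a unit quaternion [w, x, y, z].
In Python, from plant import * gives the robot as it stands.
- The arm moves only by the tool servo_tool, never from a script. Its argument "series" is one flat list of numbers, 7 for each row, row after row: the turn, a rotation vector about the tool's x, y, z in rad, then the shift along the tool's x, y, z in cm, then the closure in counts, from 0 (fully open) to 255 (shut). A call has 1 to 12 rows; each row shifts and turns the pose as measured when the row begins, along the tool's axes as they then stand; what a row does not reach is not made up. A row lasts 1/12 s, in which the tool goes at most 41.7 mm and 7.16 degrees, less where a joint would pass 70% of its speed; a pose out of reach is approached as far as the arm can. A call is refused whole if a number of a shift passes 4.17 or a number of a turn 0.125, either way. A call with a gripper value outside its range is refused whole. The fingers move at their own pace and stop on an object; "newtons" is the grip in N (left out, the last holds). Time passes only in rows, so rows that do not move let the fingers close. It gives the time, the measured TCP pose, the force and the opening at its end, in the units of the state.
- get_obs(): the state, without advancing time (a new reading comes with each control period).
- grab_frame(name): name is "scene" or "top" or "wrist"; returns a dict with "pixels" (480x640x3 uint8, blue, green, red), "fx", "fy", "cx", "cy" (pixels), "xyz" and "rotation" of the camera in the world. Camera axes: x right, y up, looking along -z (the intrinsics and any distortion apply to the point x, -y, -z); pixel columns grow to the right and rows downward; lengths in mm; the calibration is good to about 2 mm. A picture is of the moment at which its call begins. There is no depth.
- hand_in(): hands the job in, once; it reports no verdict.
Trained networks look in a picture, given as the dict that the camera call returned (one of the last four; its "shot" number tells which), for a name from the list of things; names that differ only in an ending like _2 or _b are one class to them, and where a whole thing is asked for, a point or a joint stands for the part that bears it (a point fixed in the world has none). Each returns a list of dicts, best first, with "score" (0 to 1); they miss things now and then, are a little off and sometimes report something else, mostly with a low value. They report only what shows in the picture. A call takes as long as a camera call. They do not tell look-alikes from the thing itself.
- search_frame(picture, name): "position" ([column, row] in pixels, amid what is visible of it).
- cut_out(picture, name): "mask" (480x640 bool, what is visible of it) and "position" ([column, row] in pixels, amid what is visible of it).
The state is a dict: "clock": time; "q": joint angles; "dq": joint speeds; "tau": joint torques, N m; "ee_pos": TCP position; "orientation": TCP orientation; "contact_force": force on the tool from outside, world axes, zero at the start; "ft_torque": the same for the moment, N m; "width": finger opening in mm.
Only numpy, scipy, OpenCV 4.12 (cv2) and the standard library are available. Lean on these libraries where they do the work, as an engineer would, in place of code of your own. Each camera call takes 0.05 s, during which the arm holds its last target.

## Working session

There is one attempt and no reset: what is moved stays moved. The work goes in short steps, Python scripts to look and compute and a tool call to move; the robot and the scene stay as the last step left them, time stands still between calls to the robot, and variables do not carry over. Pictures are saved under pics/ and viewed, and the job is handed in when it is done.

Besides the shell and the picture viewer there is one more tool, called after "Emit:" as name(argument=value, ...) on one line, values as JSON. servo_tool: Moves the arm, as the interface text tells. Its arguments: {"type":"object","properties":{"series":{"type":"array"},"newtons":{"type":"number"}},"required":["series"]}

```bash
ls; mkdir -p pics
python3 - <<'E'
from plant import *
import cv2
o=get_obs();print(o)
for n in ["scene","top"]:
    p=grab_frame(n);cv2.imwrite(f"pics/{n}1.png",p["pixels"])
    print(n,{k:p[k] for k in p if k!="pixels"})
    for t in ["fixture","strap_end","strap_pivot","lever_pivot","lever_tip","plaque","pot","roll","stamp","cutter"]:
        r=search_frame(p,t);print(t,[(d["position"],round(d["score"],2)) for d in r[:3]])
E
```

```text
pics
{'clock': 0.0, 'q': array([-1.39158545e+00,  3.51231468e-01,  1.65242877e+00,  3.14288299e-05,
        1.13911993e+00, -8.46186840e-02]), 'dq': array([ 0.00174288, -0.00021934,  0.00015361,  0.00095925,  0.00063797,
       -0.0011276 ]), 'tau': array([ 7.59542145e-04, -4.97319853e+01, -2.85254788e+01,  6.99337735e-02,
        2.56331137e-02, -1.07152421e-04]), 'ee_pos': array([ 143.39015227, -530.62795636,  229.10226064]), 'orientation': array([-5.93768795e-04,  9.91312546e-01,  1.31525978e-01, -1.38189739e-05]), 'contact_force': array([ 0.12871675, -0.94728884, -0.26803427]), 'ft_torque': array([-0.0204403 , -0.02291264,  0.0239734 ]), 'width': 93.20637553422752}
scene {'fx': 442.65444690668926, 'fy': 442.65444690668926, 'cx': 327.9711278778071, 'cy': 242.36449057869874, 'xyz': array([1071.92466567,  354.40790146,  698.76468718]), 'rotation': array([0.39710645, 0.16545782, 0.35978687, 0.82793936]), 'shot': 1}
fixture [([327.6, 271.4], 0.79)]
strap_end [([317.5, 229.9], 0.7)]
strap_pivot [([325.4, 272.3], 0.81), ([313.7, 228.2], 0.74)]
lever_pivot [([316.3, 229.6], 0.94)]
lever_
[... 255 characters left out ...]
([426.5, 274.4], 0.75)]
top {'fx': 539.9410638076309, 'fy': 539.9410638076309, 'cx': 316.94859461954366, 'cy': 233.91603785697296, 'xyz': array([ 481.84038989,  -42.60397268, 1312.34038465]), 'rotation': array([-0.70146716, -0.02760093,  0.03445394,  0.71133322]), 'shot': 2}
fixture [([316.3, 240.5], 0.77)]
strap_end [([343.7, 262.2], 0.78)]
strap_pivot [([316.3, 240.3], 0.85)]
lever_pivot [([347.8, 261.6], 0.9), ([248.8, 289.4], 0.3)]
lever_tip [([350.5, 257.4], 0.72), ([315.5, 240.5], 0.24)]
plaque [([332.7, 239.2], 0.86), ([366.7, 327.2], 0.64), ([429.1, 177.9], 0.58)]
pot [([420.0, 243.4], 0.84)]
roll [([295.6, 171.0], 0.86)]
stamp [([351.8, 182.1], 0.56)]
cutter [([249.5, 290.5], 0.71)]
```

View pics/scene1.png

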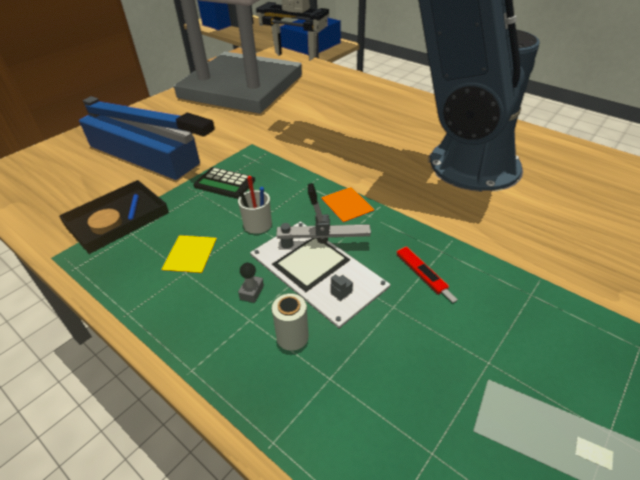

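View pics/top1.png

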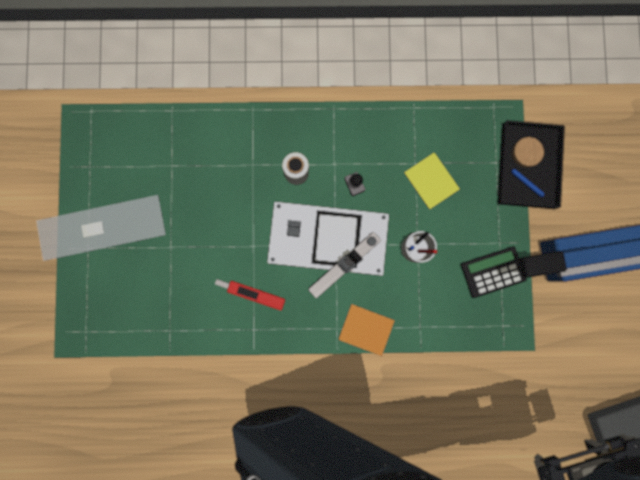

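Run:
```python
import cv2
a=cv2.imread("pics/top1.png")[130:340,220:480]
cv2.imwrite("pics/topz.png",cv2.resize(a,(780,630)[0:2] if 0 else (743,600),interpolation=cv2.INTER_CUBIC))
a=cv2.imread("pics/scene1.png")[170:380,220:480]
cv2.imwrite("pics/scenez.png",cv2.resize(a,(743,600),interpolation=cv2.INTER_CUBIC))
```

```text
(no output)
```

View pics/topz.png

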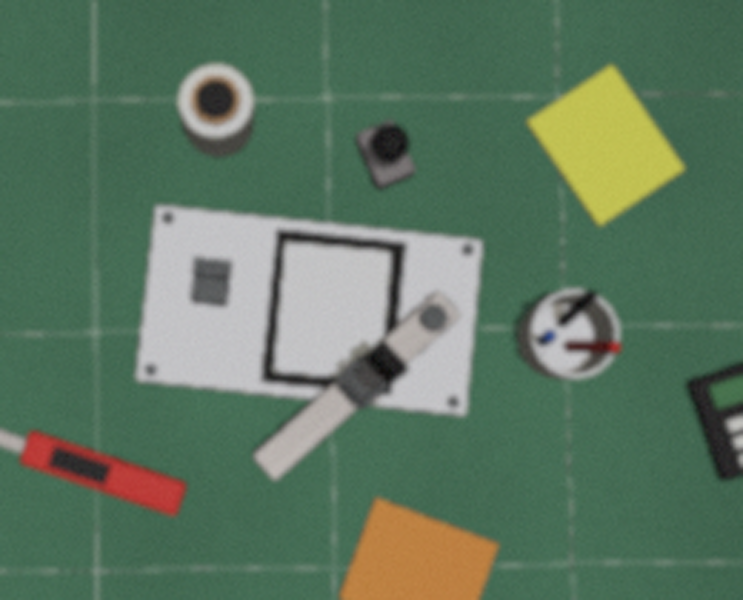

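View pics/scenez.png

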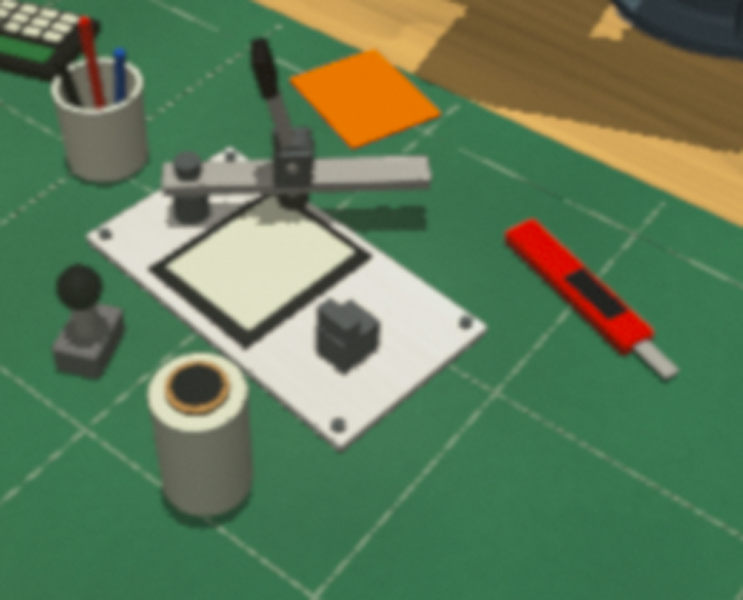

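```bash
cat > h.py <<'E'
from plant import *
import numpy as np, cv2
from scipy.spatial.transform import Rotation as R
CAM={"scene":dict(f=442.65444690668926,cx=327.9711278778071,cy=242.36449057869874,xyz=np.array([1071.92466567,354.40790146,698.76468718]),q=[0.39710645,0.16545782,0.35978687,0.82793936]),
"top":dict(f=539.9410638076309,cx=316.94859461954366,cy=233.91603785697296,xyz=np.array([481.84038989,-42.60397268,1312.34038465]),q=[-0.70146716,-0.02760093,0.03445394,0.71133322])}
def cam(p):
    if isinstance(p,str): return CAM[p]
    return dict(f=p["fx"],cx=p["cx"],cy=p["cy"],xyz=np.array(p["xyz"]),q=p["rotation"])
def rot(c): q=c["q"]; return R.from_quat([q[1],q[2],q[3],q[0]]).as_matrix()
def ray(p,uv):
    c=cam(p); return c["xyz"], rot(c)@np.array([(uv[0]-c["cx"])/c["f"],-(uv[1]-c["cy"])/c["f"],-1])
def atz(p,uv,z):
    o,d=ray(p,uv); return o+d*(z-o[2])/d[2]
def proj(p,X):
    c=cam(p); v=rot(c).T@(np.array(X)-c["xyz"]); return np.array([c["cx"]-c["f"]*v[0]/v[2], c["cy"]+c["f"]*v[1]/v[2]])
def tri(p1,u1,p2,u2):
    o1,d1=ray(p1,u1);o2,d2=ray(p2,u2)
    A=np.stack([d1,-d2],1);s=np.linalg.lstsq(A,o2-o1,rcond=None)[0]
    a=o1+s[0]*d1;b=o2+s[1]*d2;return (a+b)/2,np.linalg.norm(a-b)
E
python3 - <<'E'
from h import *
s=743/260
T=lambda x,y:(220+x/s,130+y/s)
S=lambda x,y:(220+x/s,170+y/s)
tc=[T(155,206),T(483,240),T(467,415),T(136,380)]   # (+x,+y),(+x,-y),(-x,-y),(-x,+y)
sc=[S(340,448),S(88,237),S(231,148),S(487,325)]
local=np.array([[75,140],[75,-140],[-75,-140],[-75,140]])
for n,c in(("top",tc),("scene",sc)):
    P=np.array([atz(n,u,10)[:2] for u in c]);print(n,P.round(1).tolist(), P.mean(0))
    X=local-local.mean(0);Y=P-P.mean(0)
    th=np.arctan2((X[:,0]*Y[:,1]-X[:,1]*Y[:,0]).sum(),(X*Y).sum());print("yaw",th, np.linalg.norm(Y,axis=1))
print("bolt top", atz("top",T(434,317),66),atz("scene",S(188,160),66))
print("end top", atz("top",T(264,469),52), "scene",atz("scene",S(430,165),52))
print("levertip tri",tri("top",T(388,360),"scene",S(263,50)))
for n,u1,u2 in [("pot",T(575,333),S(100,85)),("roll",T(216,101),S(197,388)),("stamp",T(388,142),S(79,287))]:
    print(n,tri("top",u1,"scene",u2))
print("cutter",[atz("top",T(*u),10)[:2] for u in [(0,440),(22,440),(183,500)]])
E
```

```text
top [[675.5, 46.7], [642.7, -232.0], [494.4, -214.7], [527.8, 63.8]] [585.07024317 -84.05739444]
yaw -0.11775925775265793 [158.97800533 158.80096569 159.0208945  158.57374511]
scene [[677.4, 50.7], [642.9, -224.3], [494.8, -207.5], [526.8, 67.4]] [585.50493916 -78.42070517]
yaw -0.11844350371259524 [158.52834759 156.80971292 157.71546456 157.17365653]
bolt top [ 573.41699172 -182.48820719   66.        ] [ 572.48269079 -178.18536485   66.        ]
end top [452.60730051 -43.01931919  52.        ] scene [449.98545003 -39.28699505  52.        ]
levertip tri (array([ 533.21057567, -134.65690209,  166.13578713]), np.float64(4.078945767842921))
pot (array([ 556.47971458, -292.97206499,   73.27976865]), np.float64(5.635302478157912))
roll (array([746.15342866,  -7.53435715,  95.07945402]), np.float64(2.7124914491006042))
stamp (array([ 716.59557374, -147.21083268,   66.58698487]), np.float64(2.411784446752508))
cutter [array([479.05059054, 178.13324456]), array([478.78502895, 159.7013126 ]), array([426.82431602,  25.11981559])]
```

Emit:
servo_tool(series=[0,0,0,2.6,-2.25,0,255,0,0,0,2.6,-2.25,0,255,0,0,0,2.6,-2.25,0,255,0,0,0,2.6,-2.25,0,255,0,0,0,2.6,-2.25,0,255,0,0,0,2.6,-2.25,0,255,0,0,0,2.6,-2.25,0,255,0,0,0,2.6,-2.25,0,255,0,0,0,2.6,-2.25,0,255,0,0,0,2.6,-2.25,0,255,0,0,0,2.6,-2.25,0,255,0,0,0,2.6,-2.25,0,255], newtons=20)

```text
clock: 2.1
ee_pos: [380.4, -178.6, 229.6]
orientation: [0.002, 0.992, 0.127, 0.001]
contact_force: [0.5, -1.3, -0.6]
width: 17.5
```

Emit:
servo_tool(series=[0,0,-0.12,0,0,0,255,0,0,-0.12,0,0,0,255,0,0,-0.12,0,0,0,255,0,0,-0.12,0,0,0,255,0,0,-0.12,0,0,0,255,0,0,-0.12,0,0,0,255,0,0,-0.12,0,0,0,255,0,0,-0.12,0,0,0,255,0,0,-0.12,0,0,0,255,0,0,-0.12,0,0,0,255,0,0,-0.12,0,0,0,255,0,0,-0.12,0,0,0,255])

```text
clock: 3.1
ee_pos: [384.3, -171.7, 230.9]
orientation: [0.004, 0.642, 0.766, -0.0]
contact_force: [-0.3, 0.0, 0.1]
width: 0.5
```

```bash
cat >> h.py <<'E'
def pose(o=None):
    o=o or get_obs(); q=o["orientation"]; M=R.from_quat([q[1],q[2],q[3],q[0]]).as_matrix()
    return o["ee_pos"],M,np.arctan2(M[1,0],M[0,0])
E
python3 - <<'E'
from h import *
o=get_obs();p,M,psi=pose(o);print(o["clock"],p,psi,M[:,2],o["width"],o["q"],o["contact_force"])
w=grab_frame("wrist");cv2.imwrite("pics/w1.png",w["pixels"]);print(w["xyz"],w["rotation"],w["fx"],w["cx"],w["cy"])
print("cam in tool",M.T@(w["xyz"]-p))
c=np.array([585.3,-81.2]);y=-.118
for n,X in [("bolt",(573.5,-180.5,66)),("end",(451.3,-41.2,46))]: print(n,proj(w,X))
E
```

```text
3.1 [ 384.32436776 -171.66069146  230.85162269] 1.7462101982903762 [ 0.00590349 -0.004965   -0.99997025] 0.5109908019496302 [-5.29939729e-01  1.06529686e-01  1.96488847e+00 -1.48794483e-03
  1.06257142e+00 -7.04649107e-01] [-0.32339589  0.03614034  0.09709766]
[370.78215131 -94.58081375 386.86990471] [ 0.98590756 -0.14247937 -0.01540856  0.0863046 ] 418.05042607560847 318.385069499281 238.9305573662442
cam in tool [  77.33550633    0.8912527  -156.47628775]
bolt [541.28216415 267.90984986]
end [432.82603245  62.24445337]
```

View pics/w1.png

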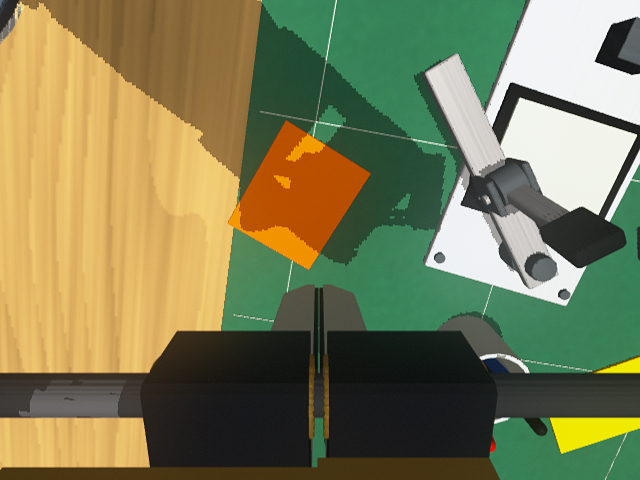

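```bash
cat > CW.py <<'E'
from h import *
CAM["w1"]=dict(f=418.05042607560847,cx=318.385,cy=238.93,xyz=np.array([370.78215131,-94.58081375,386.86990471]),q=[0.98590756,-0.14247937,-0.01540856,0.0863046])
E
python3 - <<'E'
from CW import *
print("bolt",atz("w1",(541,266),66),"end",atz("w1",(442,61),52), "plate corner",atz("w1",(425,264),10),atz("w1",(566,305),10))
s=743/260
T=lambda x,y:(220+x/s,130+y/s)
S=lambda x,y:(220+x/s,170+y/s)
print(tri("w1",(541,266),"top",T(434,317)),tri("w1",(541,266),"scene",S(188,158)))
print(tri("w1",(442,61),"top",T(264,469)),tri("w1",(442,61),"scene",S(430,165)))
print("tip",tri("w1",(600,240),"top",T(388,360)),tri("w1",(595,237),"scene",S(263,50)))
E
```

```text
bolt [ 572.73250647 -178.94481186   66.        ] end [456.38952279 -40.11130893  52.        ] plate corner [ 497.42599612 -210.95671312   10.        ] [ 645.72736076 -228.72898177   10.        ]
(array([ 574.01542432, -181.20814457,   63.43659411]), np.float64(3.2281123882134084)) (array([ 571.87566345, -178.59426455,   67.37183594]), np.float64(0.02139137870324374))
(array([452.79517904, -42.75469989,  66.65055093]), np.float64(0.6018768268667352)) (array([454.40487176, -38.92996817,  55.44684241]), np.float64(4.124195112641592))
tip (array([ 534.59257341, -133.91280704,  169.16384275]), np.float64(4.235677841275562)) (array([ 533.2072626 , -131.3920206 ,  167.16025814]), np.float64(0.9236978518378891))
```

Emit:
servo_tool(series=[0,0,-0.107,0,0,0,255,0,0,-0.107,0,0,0,255,0,0,-0.107,0,0,0,255,0,0,-0.107,0,0,0,255,0,0,-0.107,0,0,0,255,0,0,0,0.5,2.0,0,255,0,0,0,0.5,2.0,0,255,0,0,0,0.5,2.0,0,255,0,0,0,0.5,2.0,0,255,0,0,0,0,0,0,255])

```text
clock: 3.98
ee_pos: [432.6, -101.7, 231.6]
orientation: [0.005, 0.415, 0.91, -0.001]
contact_force: [0.1, -1.6, 0.5]
width: 0.3
```

```bash
cat > st.py <<'E'
from h import *
import sys
o=get_obs();p,M,psi=pose(o);print(o["clock"],p.round(1),"psi",psi.round(3),"z",M[:,2].round(4),"F",o["contact_force"].round(1))
if len(sys.argv)>1:
    t=np.array([float(a) for a in sys.argv[1:5]])
    print("shift cm",(M.T@(t[:3]-p)/10).round(2),"turn z",round(psi-t[3],3))
    d=M.T@np.array([0,0,-1.]); print("level turn (x,y)", np.cross([0,0,1],d).round(4))
E
python3 st.py 433.5 -102 40 2.28
```

```text
3.9833 [ 432.6 -101.7  231.6] psi 2.285 z [ 0.008 -0.006 -1.   ] F [ 0.1 -1.6  0.5]
shift cm [1.100e-01 1.000e-02 1.916e+01] turn z 0.005
level turn (x,y) [ 0.0021  0.0098 -0.    ]
```

Emit:
servo_tool(series=[0.002,0.01,0,0,0,1.5,255,0,0,0,0,0,2.5,255,0,0,0,0,0,2.5,255,0,0,0,0,0,2.5,255,0,0,0,0,0,2.5,255,0,0,0,0,0,2.5,255,0,0,0,0,0,2.5,255,0,0,0,0,0,1.0,255,0,0,0,0,0,0.5,255,0,0,0,0,0,0,255])

```text
clock: 4.82
ee_pos: [434.1, -103.9, 46.1]
orientation: [0.003, 0.426, 0.905, 0.0]
contact_force: [0.4, -0.0, 0.1]
width: 0.7
```

```bash
python3 st.py 433.5 -102 40 2.28
python3 - <<'E'
from h import *
w=grab_frame("scene");cv2.imwrite("pics/s2.png",cv2.resize(w["pixels"][130:380,200:500],(720,600)))
E
```

```text
4.8167 [ 434.1 -103.9   46.1] psi 2.26 z [ 0.0056 -0.0024 -1.    ] F [ 0.4 -0.   0.1]
shift cm [0.19 0.08 0.61] turn z -0.02
level turn (x,y) [ 0.0028  0.0054 -0.    ]
```

View pics/s2.png

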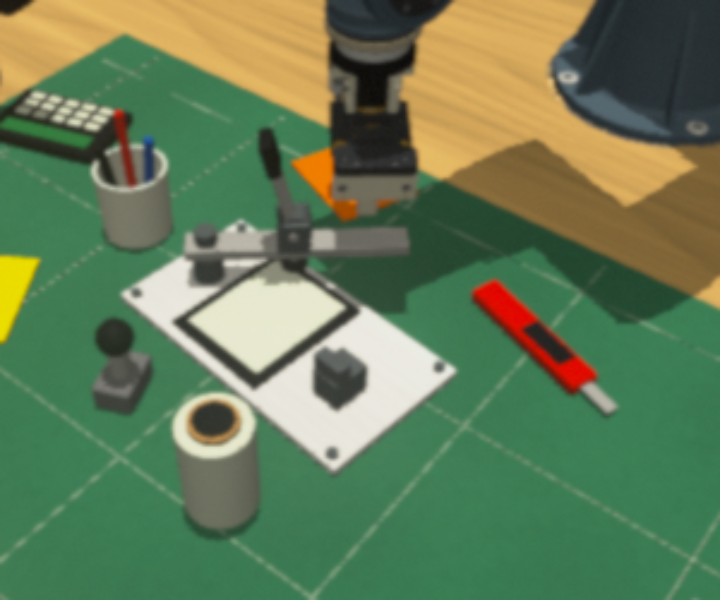

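Emit:
servo_tool(series=[0.003,0.005,-0.02,0.2,0.5,0.5,255,0,0,0,0,0.6,0,255,0,0,0,0,0.6,0,255,0,0,0,0,0.6,0,255,0,0,0,0,0.4,0,255])

```text
clock: 5.28
ee_pos: [457.0, -84.1, 44.4]
orientation: [0.003, 0.418, 0.909, 0.0]
contact_force: [-2.9, -0.8, -0.8]
width: 0.6
```

```bash
python3 st.py 451.4 -86.7 40 2.28
```

```text
5.2833 [457.  -84.1  44.4] psi 2.28 z [ 0.005  -0.0022 -1.    ] F [-2.9 -0.8 -0.8]
shift cm [ 0.17 -0.59  0.44] turn z 0.0
level turn (x,y) [ 0.0023  0.0049 -0.    ]
```

Emit:
servo_tool(series=[0,0,0.05,0.1,0.75,0.1,255,0,0,0.05,0.1,0.75,0.1,255,0,0,0.05,0.1,0.75,0,255,0,0,0.05,0.1,0.75,0,255,0,0,0.05,0.1,0.75,0,255,0,0,0.05,0.1,0.75,0,255,0,0,0.05,0.1,0.75,0,255,0,0,0.05,0.1,0.75,0,255,0,0,0.05,0.1,0.75,0,255,0,0,0.05,0.1,0.75,0,255])

```text
clock: 6.12
ee_pos: [521.8, -36.0, 44.4]
orientation: [0.002, 0.637, 0.771, -0.001]
contact_force: [-2.5, -1.6, 0.0]
width: 0.4
```

```bash
cat >> st.py <<'E'
d=p[:2]-np.array([573,-180]); x=M[:2,0];y=M[:2,1]
print("rel pivot along tool x,y",d@x,d@y,"polar",np.hypot(*d),np.arctan2(d[1],d[0]), "psi-closed",psi-1.453, "F tool",(M.T@o["contact_force"]).round(1))
E
python3 st.py 451.4 -86.7 42 1.453
```

```text
6.1167 [521.8 -36.   44.4] psi 1.761 z [ 0.0024 -0.0038 -1.    ] F [-2.5 -1.6  0. ]
shift cm [-3.65 -7.87  0.24] turn z 0.308
level turn (x,y) [ 0.0016  0.0042 -0.    ]
rel pivot along tool x,y 151.12250555078748 -23.050212815676893 polar 152.87176311300917 1.912536315342242 psi-closed 0.3081708183092269 F tool [-1.2 -2.7 -0. ]
```

Emit:
servo_tool(series=[0,0,0.05,0.1,0.75,0.05,255,0,0,0.05,0.1,0.75,0,255,0,0,0.05,0.1,0.75,0,255,0,0,0.05,0.1,0.75,0,255,0,0,0.03,0.05,0.5,0,255,0,0,0.02,0.05,0.3,0,255])

```text
clock: 6.62
ee_pos: [561.3, -24.7, 44.6]
orientation: [0.001, 0.732, 0.681, -0.002]
contact_force: [-0.9, -1.0, 1.7]
width: 0.5
```

```bash
python3 st.py 451.4 -86.7 42 1.453
```

```text
6.6167 [561.3 -24.7  44.6] psi 1.498 z [-7.0e-04 -4.5e-03 -1.0e+00] F [-0.9 -1.   1.7]
shift cm [ -6.98 -10.51   0.3 ] turn z 0.045
level turn (x,y) [-0.0004  0.0045  0.    ]
rel pivot along tool x,y 154.0570431113714 -22.97507510766033 polar 155.7623357563578 1.646174157888083 psi-closed 0.04513485621709523 F tool [-1.1 -0.8 -1.7]
```

Emit:
servo_tool(series=[0,0,0.02,0,0.3,0,255,0,0,0.02,0,0.3,0,255,0,0,0,0,0.3,0,255])

```text
clock: 6.87
ee_pos: [564.5, -23.8, 44.4]
orientation: [-0.005, 0.747, 0.665, -0.008]
contact_force: [-22.1, -1.3, 17.8]
width: 0.2
```

```bash
python3 st.py 451.4 -86.7 42 1.453
python3 - <<'E'
from h import *
w=grab_frame("scene");cv2.imwrite("pics/s3.png",cv2.resize(w["pixels"][130:380,200:500],(720,600)))
w=grab_frame("wrist");cv2.imwrite("pics/w3.png",w["pixels"])
E
```

```text
6.8667 [564.5 -23.8  44.4] psi 1.455 z [-0.018  -0.0034 -0.9998] F [-22.1  -1.3  17.8]
shift cm [ -7.54 -10.5    0.46] turn z 0.002
level turn (x,y) [-0.0174  0.0055  0.    ]
rel pivot along tool x,y 154.1296775079665 -26.48304553112017 polar 156.38879536178226 1.6254672235115952 psi-closed 0.002375588541706497 F tool [ -4.  -22.2 -17.4]
```

View pics/s3.png

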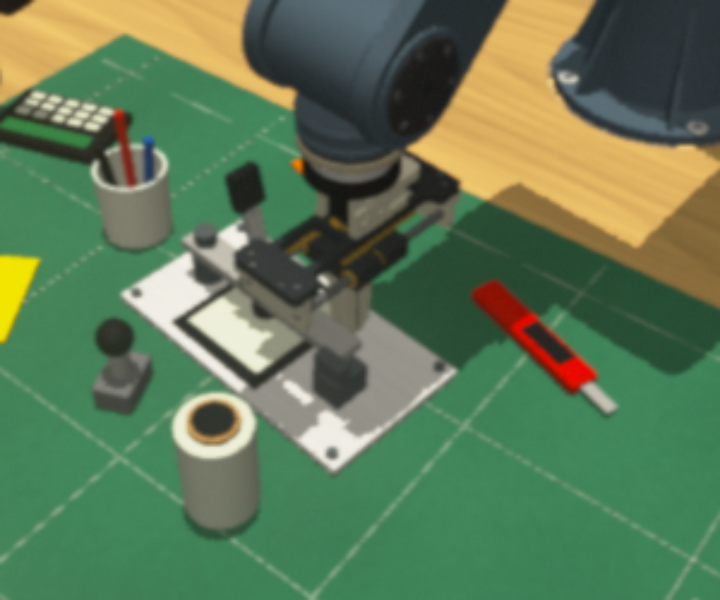

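View pics/w3.png

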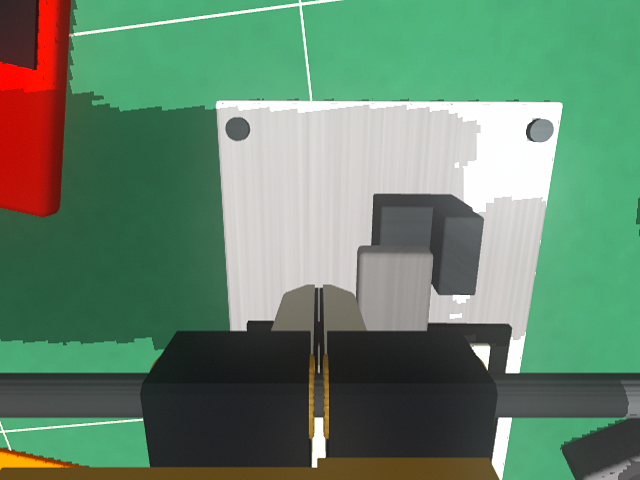

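Emit:
servo_tool(series=[0,0,0,0,0,0,255,0,0,0,0,0,0,255,0,0,0,0,-0.5,0,255,0,0,0,0,-1,0,255,0,0,0,0,-1.5,0,255,-0.015,0.005,0,0,0,-2,255,0,0,0,0,0,-4,255,0,0,0,0,0,-4,255,0,0,0,0,0,-4,255,0,0,0,0,0,-4,255,0,0,0,0,0,-4,255,0,0,0,0,0,0,255])

```text
clock: 7.97
ee_pos: [532.1, -17.7, 274.4]
orientation: [-0.001, 0.747, 0.665, -0.0]
contact_force: [0.6, 0.0, 0.2]
width: 0.3
```

```bash
python3 st.py 575.4 -160 260 1.453
python3 - <<'E'
from h import *
w=grab_frame("scene");cv2.imwrite("pics/s4.png",cv2.resize(w["pixels"][130:380,200:500],(720,600)))
w=grab_frame("top");cv2.imwrite("pics/t4.png",cv2.resize(w["pixels"][130:340,220:480],(743,600)))
E
```

```text
7.9667 [532.1 -17.7 274.4] psi 1.456 z [-9.e-04  7.e-04 -1.e+00] F [0.6 0.  0.2]
shift cm [-13.64   5.93   1.42] turn z 0.003
level turn (x,y) [-0.001  -0.0005  0.    ]
rel pivot along tool x,y 156.5020086579447 -59.19815620641201 polar 167.3239994233686 1.817494128600716 psi-closed 0.0028695123459505645 F tool [ 0.1  0.6 -0.2]
```

View pics/s4.png

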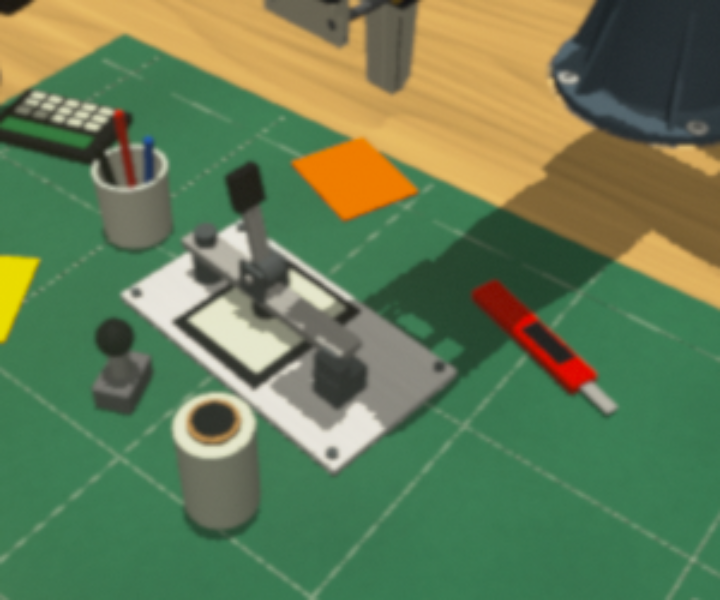

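View pics/t4.png

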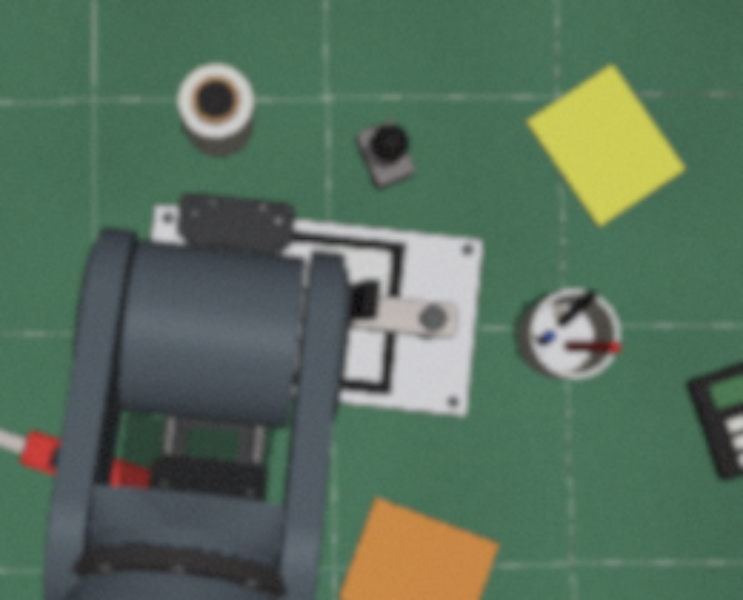

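Run:
```python
from h import *
s=743/260
print(tri("top",(220+362/s,130+298/s),"scene",(200+245/2.4,130+187/2.4)))
piv=np.array([573,-180]);
for th in (0,.05,.1):
    a=1.453+th; e=piv+185*np.array([np.cos(a),np.sin(a)])
    u=proj("scene",(*e,52)); print(th,e,(u-[200,130])*2.4)
# expected tip
d=np.array([.1175,.993])
for l in (0,.1,.2,.3):
    t=piv+d*(80+100*np.sin(l-.3)); z=70+100*np.cos(l-.3); print(l,t,z,(proj("scene",(*t,z))-[200,130])*2.4,(proj("top",(*t,z))-[220,130])*s)
```

```text
(array([ 581.65973803, -118.05145878,  152.18542268]), np.float64(1.7428850697080112))
0 [594.74195713   3.71795585] [350.67600434 347.54337039]
0.05 [585.53271453   4.5750012 ] [358.25884577 341.56652196]
0.1 [576.29214668   4.97070517] [365.33758829 335.38031274]
0 [ 578.92763757 -129.90515652] 165.53364891256058 [234.41404196 166.8348955 ] [378.18690054 300.62509829]
0.1 [ 580.06563536 -120.28786455] 168.00665778412417 [242.14399878 169.61491493] [365.50176709 298.99431872]
0.2 [ 581.22695735 -110.47345827] 169.5004165278026 [250.22169025 173.5099731 ] [352.42047475 297.44404861]
0.3 [ 582.4  -100.56] 170.0 [258.55611309 178.49700294] [339.10595321 295.99409086]
```

Emit:
servo_tool(series=[0,0,0,-2.7,1.2,0,255,0,0,0,-2.7,1.2,0,255,0,0,0,-2.7,1.2,0,255,0,0,0,-2.7,1.2,0,255,0,0,0,-2.7,1.2,0,255,0,0,0,0,0,0,255])

```text
clock: 8.57
ee_pos: [572.7, -161.8, 256.5]
orientation: [-0.009, 0.745, 0.667, -0.006]
contact_force: [0.0, 0.6, 0.3]
width: 0.4
```

```bash
python3 st.py 575.4 -160 156 1.453
```

```text
8.5667 [ 572.7 -161.8  256.5] psi 1.46 z [-0.0204  0.0054 -0.9998] F [0.  0.6 0.3]
shift cm [ 0.18  0.46 10.04] turn z 0.007
level turn (x,y) [-0.0208 -0.0031  0.    ]
rel pivot along tool x,y 18.0706133128564 -2.3177591170579395 polar 18.218947826855068 1.5876228564824497 psi-closed 0.006967172003708555 F tool [ 0.6 -0.1 -0.3]
```

Emit:
servo_tool(series=[-0.02,-0.003,0.005,0,0.2,0,255,0,0,0,0,0,2.5,255,0,0,0,0,0,2.5,255,0,0,0,0,0,2.5,255,0,0,0,0,0,1.5,255,0,0,0,0,0,0,255])

```text
clock: 9.07
ee_pos: [571.7, -158.8, 155.0]
orientation: [-0.002, 0.748, 0.664, -0.0]
contact_force: [-0.2, 0.9, -0.5]
width: 0.8
```

```bash
python3 st.py 575.4 -160 156 1.453;  python3 - <<'E'
from h import *
w=grab_frame("scene");cv2.imwrite("pics/s5.png",cv2.resize(w["pixels"][130:380,200:500],(720,600)))
E
```

```text
9.0667 [ 571.7 -158.8  155. ] psi 1.452 z [-0.0032  0.0025 -1.    ] F [-0.2  0.9 -0.5]
shift cm [-0.07  0.38 -0.1 ] turn z -0.001
level turn (x,y) [-0.0034 -0.0021  0.    ]
rel pivot along tool x,y 20.872945359693606 -3.788555782334914 polar 21.21405529857812 1.6319536931258622 psi-closed -0.0006047219857168162 F tool [ 0.9 -0.3  0.5]
```

View pics/s5.png

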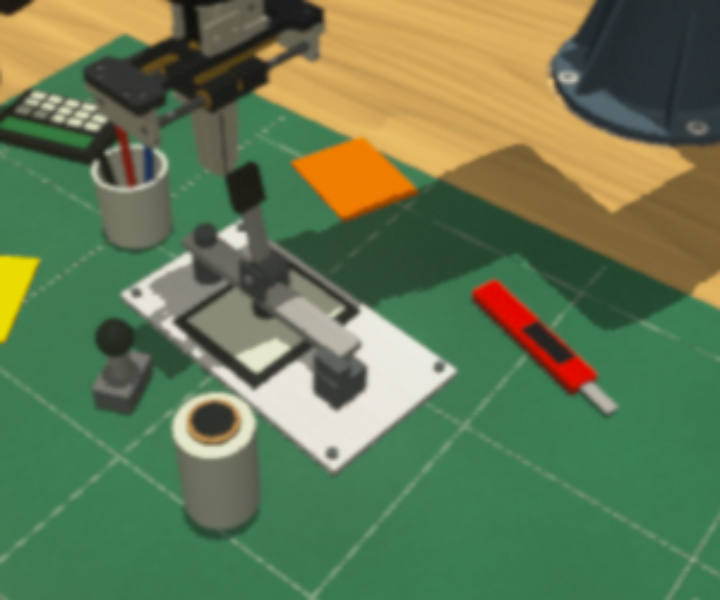

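Emit:
servo_tool(series=[-0.003,-0.002,0,0.5,0.35,0,255,0,0,0,0.8,0,0,255,0,0,0,0.8,0,0,255,0,0,0,0.8,0,0,255,0,0,0,0.8,0,0,255,0,0,0,0.5,0,0,255])

```text
clock: 9.62
ee_pos: [582.5, -113.7, 160.7]
orientation: [0.004, 0.747, 0.664, 0.001]
contact_force: [-2.1, -3.2, -1.1]
width: 0.5
```

```bash
python3 st.py 575.4 -160 158 1.453
```

```text
9.6167 [ 582.5 -113.7  160.7] psi 1.453 z [ 0.0066 -0.0038 -1.    ] F [-2.1 -3.2 -1.1]
shift cm [-4.68 -0.17  0.29] turn z 0.0
level turn (x,y) [ 0.007  0.003 -0.   ]
rel pivot along tool x,y 66.94611276030416 1.6822905103488637 polar 66.96752191835535 1.4279698160478913 psi-closed 7.267026965984691e-05 F tool [-3.5 -1.7  1.1]
```

Emit:
servo_tool(series=[0.007,0.003,0,0.8,-0.1,0.2,255,0,0,0,0.8,0,0.1,255,0,0,0,0.8,0,0.15,255,0,0,0,0.8,0,0.2,255,0,0,0,0.75,0,0.3,255,0,0,0,0.7,0,0.35,255])

```text
clock: 10.12
ee_pos: [588.0, -63.1, 147.6]
orientation: [0.001, 0.747, 0.664, 0.0]
contact_force: [0.3, -3.7, 0.4]
width: 0.7
```

```bash
python3 st.py 575.4 -160 158 1.453
```

```text
10.1167 [588.  -63.1 147.6] psi 1.453 z [ 0.0018 -0.0017 -1.    ] F [ 0.3 -3.7  0.4]
shift cm [-9.77 -0.12 -1.03] turn z 0.0
level turn (x,y) [ 0.0019  0.0015 -0.    ]
rel pivot along tool x,y 117.82538576174542 1.2575788933032521 polar 117.8322190597998 1.4428130958159042 psi-closed 0.0004831035675125772 F tool [-3.7  0.7 -0.4]
```

Emit:
servo_tool(series=[0,0,0,0.35,0,0.4,255,0,0,0,0.4,0,0.45,255,0,0,0,0.5,0,0.6,255,0,0,0,0.4,0,0.6,255,0,0,0,0.35,0,0.65,255,0,0,0,0.3,0,0.7,255])

```text
clock: 10.62
ee_pos: [591.5, -35.5, 111.2]
orientation: [0.001, 0.747, 0.665, 0.001]
contact_force: [-1.3, 0.0, 4.0]
width: 0.5
```

```bash
python3 st.py 575.4 -160 158 1.453
```

```text
10.6167 [591.5 -35.5 111.2] psi 1.454 z [ 2.9e-03  9.0e-04 -1.0e+00] F [-1.3  0.   4. ]
shift cm [-12.55  -0.13  -4.7 ] turn z 0.001
level turn (x,y) [ 0.0027 -0.0013  0.    ]
rel pivot along tool x,y 145.71673169739051 1.4953470008353862 polar 145.72452569276834 1.4434834468518096 psi-closed 0.0007485903577346686 F tool [-0.1 -1.3 -4.1]
```

Now press down: about 24 mm left to the level position.

Emit:
servo_tool(series=[0,0,0,0.2,-0.05,0.6,255,0,0,0,0.15,0,0.6,255,0,0,0,0.1,0,0.5,255,0,0,0,0,0,0.4,255])

```text
clock: 10.95
ee_pos: [592.1, -30.0, 87.1]
orientation: [0.001, 0.747, 0.665, 0.002]
contact_force: [-3.0, 4.7, 29.6]
width: 0.5
```

```bash
python3 st.py 575.4 -160 158 1.453
```

```text
10.95 [592.1 -30.   87.1] psi 1.454 z [ 0.0038  0.0011 -1.    ] F [-3.   4.7 29.6]
shift cm [-13.1   -0.12  -7.11] turn z 0.001
level turn (x,y) [ 0.0037 -0.0015  0.    ]
rel pivot along tool x,y 151.22106731595179 1.4748867775227372 polar 151.22844654497126 1.4440347329135572 psi-closed 0.0007932820601481705 F tool [  4.3  -3.5 -29.6]
```

Emit:
servo_tool(series=[0,0,0,0,0,0.1,255,0,0,0,0,0,0.1,255,0,0,0,0,0,0,255,0,0,0,0,0,0,255])

```text
clock: 11.28
ee_pos: [592.0, -30.0, 87.9]
orientation: [0.0, 0.747, 0.664, 0.002]
contact_force: [0.9, -0.0, 1.0]
width: 0.5
```

Emit:
servo_tool(series=[0,0,0,0,0,-0.5,255,0,0,0,0,0,-1.5,255,0,0,0,0,0,-3,255,0,0,0,0,0,-3,255,0,0,0,0,-2,-3,255,0,0,0,0,-3,-3,255,0,0,0,0,-3,-2,255,0,0,0,0,-3,0,255,0,0,0,0,-3,0,255,0,0,0,0,0,0,255])

```text
clock: 12.12
ee_pos: [445.7, -13.6, 251.8]
orientation: [-0.003, 0.748, 0.664, -0.001]
contact_force: [-0.3, 0.0, 0.2]
width: 0.5
```

```bash
python3 st.py 575.4 -160 158 1.453;  python3 - <<'E'
from h import *
w=grab_frame("scene");cv2.imwrite("pics/s6.png",cv2.resize(w["pixels"][130:380,200:500],(720,600)))
w=grab_frame("wrist");cv2.imwrite("pics/w6.png",w["pixels"])
w=grab_frame("top");cv2.imwrite("pics/t6.png",cv2.resize(w["pixels"][130:340,220:480],(743,600)))
E
```

```text
12.1167 [445.7 -13.6 251.8] psi 1.452 z [-0.0043  0.0033 -1.    ] F [-0.3  0.   0.2]
shift cm [-13.02  14.66   9.27] turn z -0.001
level turn (x,y) [-0.0047 -0.0028  0.    ]
rel pivot along tool x,y 150.04737994634783 -146.19276692672324 polar 209.49400738770166 2.223918171766262 psi-closed -0.0014790610470332144 F tool [-0.  -0.3 -0.2]
```

View pics/s6.png

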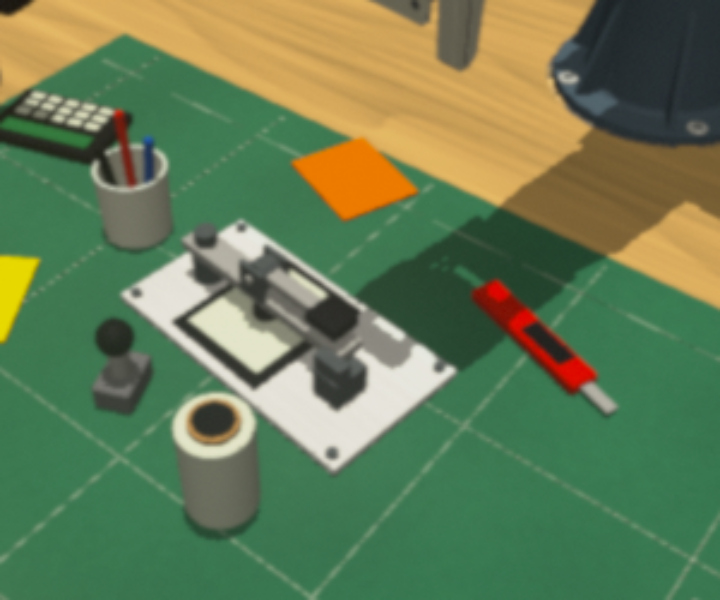

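View pics/w6.png

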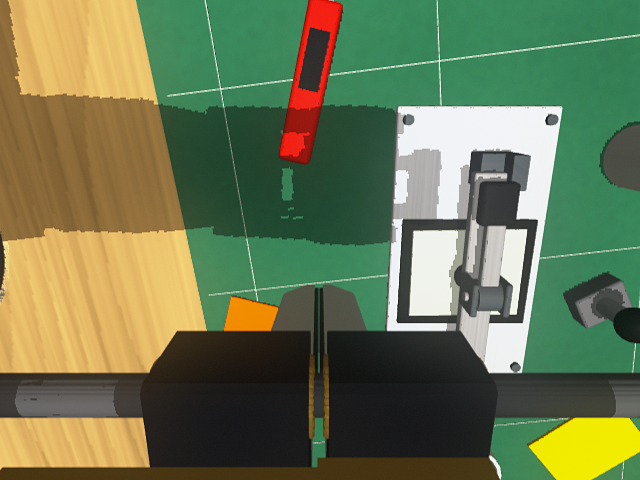

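View pics/t6.png

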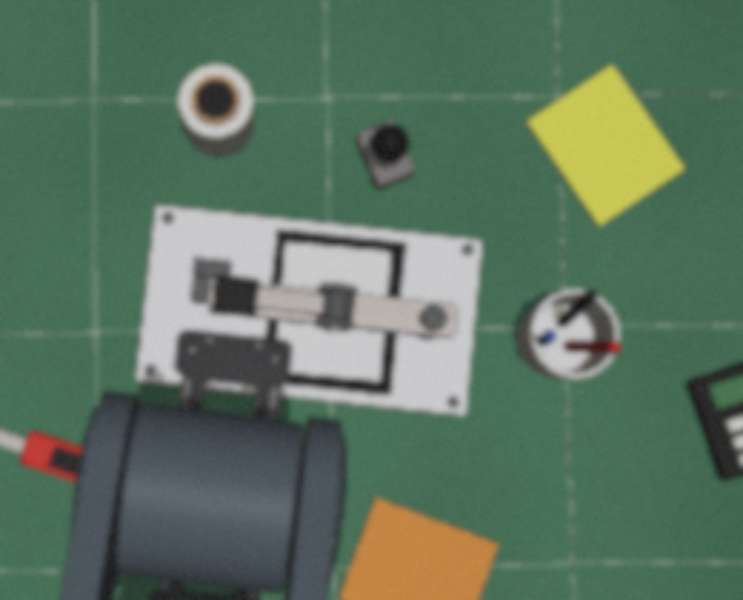

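Run:
```python
from h import *
s=743/260
T=lambda x,y:(220+x/s,130+y/s)
a=atz("top",T(434,317),66);b=atz("top",T(236,295),76.5);d=(b-a)[:2];print(d,"r",np.hypot(*d),"strap",np.arctan2(d[1],d[0])-1.453)
w=grab_frame("wrist");im=w["pixels"]
cv2.imwrite("pics/w7.png",cv2.resize(im[100:360,380:580],(600,780))[:600])
# predicted points in wrist
piv=np.array([573,-180])
for nm,X in [("grip r162",(162,76.5)),("hinge",(80,70))]:
    for th in (0,.06): 
        a=1.453+th;e=piv+X[0]*np.array([np.cos(a),np.sin(a)]);print(nm,th,proj(w,(*e,X[1])))
```

```text
[ 19.14051158 160.09049001] r 161.2306551987845 strap -0.0011993929730493846
grip r162 0 [493.34854801 203.31048134]
grip r162 0.06 [481.2363381  203.68298667]
hinge 0 [479.73869404 294.24913094]
hinge 0.06 [474.22981393 294.4057794 ]
```

View pics/w7.png

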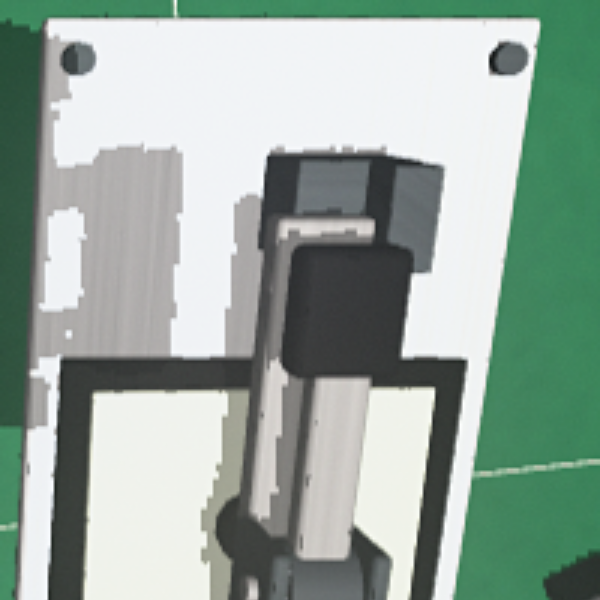

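```bash
python3 -c "
from plant import *
print(hand_in())"
```

```text
the job is handed in; nothing more can be done
None
```

The plaque is clamped and the job is handed in, after about 12 s on the clock. With the gripper closed, I pushed the strap over to its stop. Only then did I tip the cam lever over and press it down, and I backed the arm away before handing in.

- **Strap:** the push ended with about 22 N against the stop. Afterwards the top view gave a strap angle of about 0.00 rad, and the wrist view agreed with fully closed.
- **Lever:** pressing down ended at about 30 N with the fingertips 76 mm up. They were still at 77 mm when I let off, against 76.5 mm for the top of a level grip. The lever was still level in the pictures after I retracted.
- **Plaque and bystanders:** the plaque still sits centred on its bed. The pot, roll and stamp appear at the same places in the pictures as at the start, and the cutter does in the scene view; the arm partly hid it in the last top view. I compared these by eye.
- **Robot:** it stood clear, with contact force near zero.
- **Disagreement:** the top and scene cameras differed by about 4 to 6 mm in y. I resolved it with the wrist camera and by feeling for contact.
- **Not checked:** I could not measure the foot's force on the plaque; I infer it from the lever being level.

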